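# Air the damp box on its door stay

## Task

A clay jar stands in front of the damp box, in the way of its door. First clear it away by standing it upright on the disc of the banding wheel and letting go; then open the door and drop the middle one of the stay bar's five holes over the peg on top of the box, so that the bar lies fully down around the peg, holds the door at that width, and is let go. Leave the other jar and the glaze bottle standing where they are.

Things in the scene. Friction and masses are not known exactly. Their poses are not given: they have to be found in the camera images.
- damp_box: plywood box on the table, fixed, 240 (x) by 300 (y) by 150 high. Origin: centre of its underside. Its open front is the face towards its own -x (towards the robot); x points to the back, y to the left seen from the robot, z up.
- door_hinge (a point): point on the door's upright hinge axis, 150 mm above the table. In the box's axes it is at x -129, y +140 mm. The door is a plywood panel 280 long, 16 thick, 149 high, running from here along the front to the box's -y when closed.
- door (a joint): door angle in rad: 0 shut, grows as the free edge swings out to the box's -x side (clockwise from above), up to 1.2. Light friction: about 0.15 N m to turn, stays where it is left.
- stay_pivot (a point): pivot of the stay bar at the door's top, 250 mm from the hinge axis on the line of the door, 161 mm above the table; it moves with the door. Here the bar swivels sideways (joint swivel) and its other end can be lifted (joint stay).
- swivel (a joint): sideways angle of the bar against the door in rad: 0 = bar square to the door, pointing back over the box; positive = turned counter-clockwise from above, towards the hinge side. In the box's frame the bar's direction from pivot to knob is at angle swivel minus door from the box's +x. Range -1.6 to 1.6, nearly free.
- stay (a joint): lift angle of the bar in rad: 0 = level (a stop keeps it from sinking lower), positive = knob end raised, up to 0.9. It falls back by its weight (bar and knob 0.12 kg).
- knob_grip (a point): middle of the dark wooden knob that stands upright on the free end of the steel bar, 255 mm along the bar from the pivot and 30 mm above the bar's underside. The knob is round, 20 to 22 mm thick where gripped, its top 48 mm above the bar's underside; moving it carries bar and door.
- hole3 (a point): centre of the middle one of five round holes in the bar, half-way through its thickness, 160 mm from the pivot. Holes are 15 mm across and lie 100, 130, 160, 190 and 220 mm from the pivot along the bar's middle line. Bar: flat steel, 28 wide, 5 thick, 290 long from 15 mm behind the pivot; level, its underside is 161 mm above the table.
- peg_tip (a point): top of the upright steel peg fixed on the box's top, 177 mm above the table, at x -75, y -95 mm in the box's axes. Shaft 10 mm thick; it stands on a collar 22 mm across whose top is just under the level bar; the peg rises 11 mm above the level bar's top face, the last 6 mm tapering to 6 mm.
- jar: the unfired brown clay jar that stands in front of the door, about 0.3 kg, 162 high; foot 52 mm across, widest 69 mm across, straight-sided from 88 to 115 mm above its foot and tapering below and above, neck 42, closed at the top. Two small lugs on the shoulder at its own +x and -x stand out to 39 mm from the axis, 121 to 148 mm up. Origin: centre of its foot, z up.
- wheel: stone-grey banding wheel, fixed, 80 high: a flat grey disc 200 mm across and 25 thick on a spindle and round foot. Origin: centre of its underside. It stands left or right of the box's front, and the tool tray on the other side.
- wheel_top (a point): centre of the upper face of the banding wheel's disc, 80 mm above the table.
- tool_tray: fixed open aluminium tray, 100 by 200 by 30 high, with pottery tools. Not to be used. Origin: centre of its underside.
- other_jar: a second, slightly smaller jar of the same kind (146 high, 62 wide) beside the box; leave it. Origin: centre of its foot.
- glaze_bottle: black bottle with red cap, 60 mm across, 160 high, beside the box; leave it. Origin: centre of its foot.
Things that resemble listed ones, but are neither listed nor needed, are in the scene too. Leave any orange or turquoise look-alike of the jar alone.

How it is judged:
By the outcome, as a careful person would: the job done as asked, in the order asked, and still so for the second after the job is handed in, with the robot touching nothing.
It also fails if it takes over 67 s, if anything falls off the work surface, if the arm or the gripper's body presses on something with over 40 N, if the wrist force passes 120 N, or if a joint passes its speed limit or range.

## Robot

A 6-joint arm with a two-finger parallel gripper is mounted at the origin on the work surface. World frame = base frame: x ahead of the robot, y to its left, z up, the work surface at z = 0. Lengths are in m, angles in rad, forces in N, time in s.
With the tool pointing down it reaches from about 0.35 to 0.775 m from the base axis. Payload 5.5 kg.
Tool frame: the origin (TCP) lies at the very end of the fingers, on their centre line; the grasp point (between the pads) lies 19 mm behind it; z points along the fingers, y is the line along which they close (so a half turn about z gives the same grasp; the last joint's range is limited). The gripper opens to 85 mm and grips with 20 to 120 N. Pads are 22 mm wide; open, the fingers measure 114 mm over their backs; the gripper's body (76 mm by 85 mm) begins 54 mm behind the grasp point. The pads swing forward as they close: fully open they stand 13 mm farther back than shut.
Start: joints at [-1.285, 0.313, 0.046, 1.304, 0, 1.431], TCP at [0.238, -0.524, 0.231] pointing down, gripper open.
Joint ranges: [-2.76, 2.76], [-0.86, 1.69], [-1.03, 1.26], [-2.2, 2.34], [-1.47, 1.5], [-3.14, 3.14]. Speed limits (rad/s): [2.57, 2.57, 3.14, 3.14, 3.14, 3.14].

## Interface

Orientations are given as a unit quaternion [w, x, y, z].
In Python, from workcell import env gives the robot as it stands. The module is installed in compiled form; this text tells all that it offers.
- The arm moves only by the tool jog_arm, never from a script. Its arguments are lists of equal length, an entry for each row: "gripper": the opening, from 0 (shut) to 1 (fully open); "offset": the shift along the world's x, y, z in cm, a list of three; "twist": the turn about the world's z in degrees. In form: {"gripper": [gripper, ...], "offset": [[dx, dy, dz], ...], "twist": [twist, ...]}. A call has exactly 8 rows; each row is the pose to reach, as a shift and turn from the pose commanded when the call began; what a row does not reach only later rows make up. A row lasts 1/8 s, in which the tool goes at most 62.5 mm and 10.7 degrees, less where a joint would pass 70% of its speed; a pose out of reach is approached as far as the arm can. A call with a gripper value outside its range is refused whole. The fingers move at their own pace and stop on an object; "squeeze" is the grip in N (left out, the last holds). Time passes only in rows, so rows that repeat a pose let the fingers close, or fill a call up. It gives the time, the measured TCP pose, the force, the opening and the grip force at its end, in the units of the state.
- env.get_state(): the state, without advancing time (a new reading comes with each control period).
- env.read_camera(name): name is "scene" or "top" or "wrist"; returns a dict with "image" (420x560x3 uint8, red, green, blue), "z_map" (420x560 float32, m along the optical axis (not along the pixel's ray), 0 where there is no reading), "fovy" (degrees; the focal length in pixels is half the picture's height over the tangent of half this angle, whatever the lens; pixels are square), "cx", "cy" (the principal point, pixels), "distortion" ([k1, k2, p1, p2, k3] as OpenCV has them; the pictures are not rectified), "cam_to_world" (4x4, takes a point from camera to world coordinates). Camera axes: x right, y up, looking along -z (the intrinsics and any distortion apply to the point x, -y, -z); pixel columns grow to the right and rows downward; lengths in m; the calibration is good to about 2 mm. A picture is of the moment at which its call begins.
- env.hand_in(): hands the job in; it is judged then, once.
The state is a dict: "clock": time; "joint_pos": joint angles; "qvel": joint speeds; "tau": joint torques, N m; "tcp_pos": TCP position; "orientation": TCP orientation; "wrist_force": force on the tool from outside, world axes, zero at the start; "ft_torque": the same for the moment, N m; "finger_gap": finger opening in m; "grip_force": force on a finger pad.
Only numpy, scipy, OpenCV 4.12 (cv2) and the standard library are available. Lean on these libraries where they do the work, as an engineer would, in place of code of your own. Each camera call takes 0.05 s, during which the arm holds its last target. There are 200 camera calls.

## Working session

There is one attempt and no reset: what is moved stays moved. The work goes in short steps, Python scripts to look and compute and a tool call to move; the robot and the scene stay as the last step left them, time stands still between calls to the robot, and variables do not carry over. Pictures are saved under pics/ and viewed, at most 10 in all, crops included, and the job is handed in when it is done.

Besides the shell and the picture viewer there is one more tool, called after "Emit:" as a command line: name --pt "numbers of a row" for each row, then --argument value for the rest. jog_arm: Moves the arm, as the interface text tells. Its arguments: {"type":"object","properties":{"gripper":{"type":"array"},"offset":{"type":"array"},"twist":{"type":"array"},"squeeze":{"type":"number"}},"required":["gripper","offset","twist"]}

```bash
mkdir -p pics
cat > h.py <<'E'
import numpy as np, cv2, pickle
from workcell import env
def shot(name, tag):
    c=env.read_camera(name); pickle.dump(c,open(f'pics/{tag}.pkl','wb'))
    cv2.imwrite(f'pics/{tag}.png',c['image'][:,:,::-1]); return c
def load(tag): return pickle.load(open(f'pics/{tag}.pkl','rb'))
def K(c):
    f=210/np.tan(np.radians(c['fovy'])/2); return np.array([[f,0,c['cx']],[0,f,c['cy']],[0,0,1]])
def ray(c,u,v):
    p=cv2.undistortPoints(np.array([[[u,v]]],float),K(c),np.array(c['distortion']))[0,0]
    return np.array([p[0],-p[1],-1.])
def px(c,u,v,d=None):  # by depth
    if d is None:
        w=c['z_map'][int(v)-1:int(v)+2,int(u)-1:int(u)+2]; w=w[w>0]; d=np.median(w)
    return (c['cam_to_world']@np.r_[ray(c,u,v)*d,1])[:3]
def pz(c,u,v,z):  # on plane z
    T=c['cam_to_world']; r=T[:3,:3]@ray(c,u,v); o=T[:3,3]; return o+r*(z-o[2])/r[2]
def proj(c,P):
    q=np.linalg.inv(c['cam_to_world'])@np.r_[P,1]; q=q[:3]*[1,-1,-1]
    return cv2.projectPoints(q[None],np.zeros(3),np.zeros(3),K(c),np.array(c['distortion']))[0].ravel()
def cloud(c):
    v,u=np.mgrid[0:420,0:560]; pts=np.stack([u.ravel(),v.ravel()],1).astype(float)[:,None]
    p=cv2.undistortPoints(pts,K(c),np.array(c['distortion']))[:,0]; d=c['z_map'].ravel()[:,None]
    q=np.hstack([p[:,:1]*d,-p[:,1:]*d,-d,np.ones_like(d)])
    return (q@c['cam_to_world'].T)[:,:3].reshape(420,560,3)
def crop(c,tag,u0,v0,u1,v1,s):
    cv2.imwrite(f'pics/{tag}.png',cv2.resize(c['image'][v0:v1,u0:u1,::-1],None,fx=s,fy=s,interpolation=cv2.INTER_CUBIC))
E
python3 - <<'E'
from h import *
a=shot('scene','s0');b=shot('top','t0')
print(env.get_state()); print(b['cam_to_world'],a['cam_to_world'],a['distortion'],b['distortion'])
E
```

```text
{'clock': 0.1, 'joint_pos': array([-1.28462031e+00,  3.13937892e-01,  4.50745400e-02,  1.30362417e+00,
       -1.36940043e-05,  1.43123521e+00]), 'qvel': array([-1.75779003e-05, -3.56315479e-04,  1.46475007e-03,  1.08020688e-03,
       -5.65764108e-04,  1.60355652e-03]), 'tau': array([ 3.73596529e-03, -4.81727028e+01,  2.99243349e+01,  1.28019409e-02,
       -6.99405155e-05, -6.03888139e-06]), 'tcp_pos': array([ 0.23734292, -0.5232086 ,  0.23048352]), 'orientation': array([-8.42824251e-04,  9.77428559e-01,  2.11264518e-01, -6.87616530e-05]), 'wrist_force': array([-0.40132482, -0.69637595, -0.27068256]), 'ft_torque': array([0.04868768, 0.02208287, 0.07116324]), 'grip_force': 0.0, 'finger_gap': 0.08556610972793013}
[[ 0.01835757  0.99622419 -0.08485494  0.37589699]
 [-0.99982275  0.01864587  0.00260627 -0.00878033]
 [ 0.00417863  0.08479205  0.99638991  1.55675622]
 [ 0.          0.          0.          1.        ]] [[-0.16308242 -0.57482021  0.80186398  1.53186067]
 [ 0.98629653 -0.0744187   0.14724473  0.19967886]
 [-0.02496557  0.81488869  0.57907956  0.8915603 ]
 [ 0.          0.          0.          1.        ]] [-0.10752292  0.          0.          0.          0.        ] [-0.12389075  0.          0.          0.          0.        ]
```

View pics/s0.png

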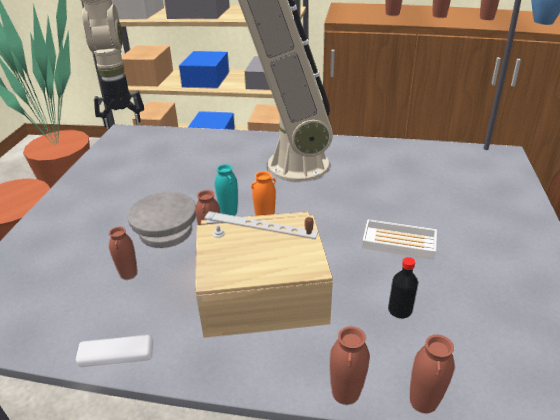

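View pics/t0.png

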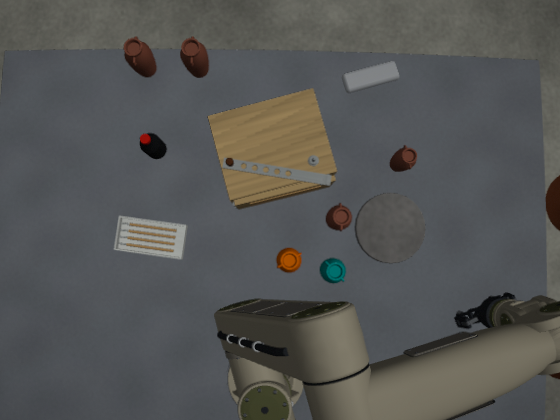

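Top view: brown jars at (340,216) in front of the door, (404,158) beside the box (other_jar), and (140,57) and (195,57) behind the box. There are also look-alikes, orange (289,260) and turquoise (333,270). The wheel is at (390,228), the peg at (313,160), the knob at (229,161) and the stay pivot near (330,181). The jar meant is (340,216), the only brown one in front of the door. I'll confirm that in a crop and measure.

Run:
```python
from h import *
c=load('t0'); crop(c,'c1',200,80,440,290,3)
P=cloud(c); img=c['image'].astype(int)
# heights
def show(n,u,v): print(n,px(c,u,v).round(3))
for n,u,v in [('jar',340,216),('other',408,157),('wheel',390,228),('peg',313,160),('knob',229,161),('org',289,260),('turq',333,270)]: show(n,u,v)
m=(abs(P[...,2]-.08)<.006)&(P[...,1]<-.1)&(P[...,1]>-.5)&(P[...,0]<.75)
uv=np.argwhere(m); 
cnt=max(cv2.findContours(m.astype(np.uint8),0,1)[0],key=cv2.contourArea)
e=cv2.fitEllipse(cnt); print(e, pz(c,*e[0],.08))
m=(abs(P[...,2]-.15)<.005)&(P[...,0]>.3)
cnt=max(cv2.findContours(m.astype(np.uint8),0,1)[0],key=cv2.contourArea)
q=np.array([pz(c,*p[0],.15)[:2] for p in cnt],np.float32); print(cv2.minAreaRect(q))
# jar points
for (u,v) in [(340,216),(289,260),(333,270),(408,157)]:
  S=P[v-22:v+22,u-22:u+22].reshape(-1,3)
  T=S[(S[:,2]>.15)&(S[:,2]<.175)]; print(u,v,len(T),S[:,2].max(),T.mean(0) if len(T) else 0)
```

```text
jar [ 0.467 -0.191  0.15 ]
other [ 0.634 -0.38   0.135]
wheel [ 0.441 -0.342  0.08 ]
peg [ 0.614 -0.116  0.169]
knob [0.6   0.104 0.208]
org [ 0.348 -0.057  0.151]
turq [ 0.324 -0.174  0.151]
((389.9415588378906, 227.6608123779297), (67.93185424804688, 69.50228881835938), 136.97238159179688) [ 0.44150788 -0.34202742  0.08      ]
((0.6499136090278625, -0.008843079209327698), (0.2652730941772461, 0.29994264245033264), 16.504655838012695)
340 216 182 1.5567562184621957 [ 0.46661386 -0.19453752  0.15763106]
289 260 205 1.5567562184621957 [ 0.34706315 -0.0583185   0.15792632]
333 270 205 1.5567562184621957 [ 0.32250961 -0.1779382   0.15754386]
408 157 7 1.5567562184621957 [ 0.63337343 -0.37928492  0.15092483]
```

View pics/c1.png

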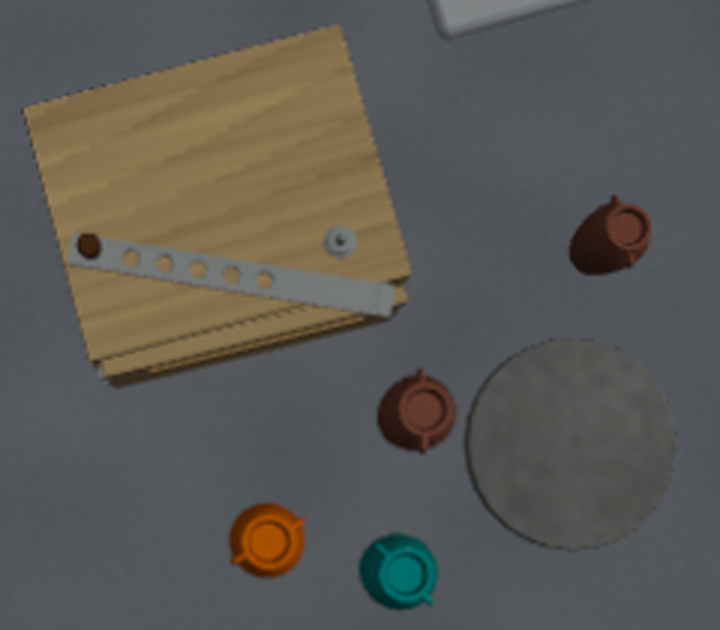

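The crop confirms it: the brown jar at crop (425,410) stands in front of the door, with its lugs nearly along world x. I'll go above it with the fingers closing along y, between the lugs.

Emit:
jog_arm --gripper '[1, 1, 1, 1, 1, 1, 1, 1]' --pt "3.3 4.7 0.5" --pt "6.6 9.4 1" --pt "9.9 14.1 1" --pt "13.2 18.9 1" --pt "16.5 23.6 1" --pt "19.8 28.3 1" --pt "22.9 33 1" --pt "22.9 33 1" --twist '[-3, -6, -9, -12, -15, -18, -21, -21]' --squeeze 35

```text
clock: 1.1
tcp_pos: [0.4677, -0.1903, 0.2409]
orientation: [-0.0, 0.999, 0.033, -0.0]
wrist_force: [-0.6, -0.5, 0.1]
finger_gap: 0.0856
grip_force: 0.0
```

Run:
```python
from h import *
w=shot('wrist','w1'); print(env.get_state()['tcp_pos'],env.get_state()['orientation'])
P=cloud(w); m=(P[...,2]>.153)&(P[...,2]<.17)
S=P[m]; print(len(S)); 
for P0 in [(.467,-.1945,.162)]: print(proj(w,P0))
S=S[(abs(S[:,0]-.467)<.06)&(abs(S[:,1]+.1945)<.06)]; print(len(S),S.mean(0),S.min(0),S.max(0))
c=load('t0')
# box corners in top view (crop px/3 + offset), heights .150
cr=[(25,108),(340,27),(409,275),(95,362)]
W=[pz(c,200+u/3,80+v/3,.15) for u,v in cr]; print(np.round(W,4))
for a,b in [(0,1),(3,2),(1,2),(0,3)]:
  d=W[b]-W[a]; print(np.linalg.norm(d), np.degrees(np.arctan2(d[1],d[0])))
print('peg',pz(c,200+340/3,80+240/3,.177),'piv',pz(c,200+388/3,80+300/3,.17),'hole3',pz(c,200+198/3,80+269/3,.166),'knob',pz(c,200+88/3,80+244/3,.209))
```

```text
[ 0.46695681 -0.19197737  0.24093918] [-9.66699831e-05  9.99492702e-01  3.18454414e-02 -4.43735584e-04]
15023
[288.66364228 219.51376724]
1833 [ 0.46382891 -0.19293925  0.16075371] [ 0.44231528 -0.21600181  0.1530067 ] [ 0.48968582 -0.16961767  0.16418927]
[[ 0.733   0.1682  0.15  ]
 [ 0.8141 -0.1166  0.15  ]
 [ 0.5865 -0.1807  0.15  ]
 [ 0.503   0.0985  0.15  ]]
0.2961799866327501 -74.10160939322067
0.29146255133205995 -73.33619329693958
0.23641255398796543 -164.26827053220023
0.2403393186668553 -163.13468668345575
peg [ 0.61237382 -0.11630452  0.177     ] piv [ 0.56090443 -0.15983495  0.17      ] hole3 [0.58581144 0.0082607  0.166     ] knob [0.59929694 0.10265395 0.209     ]
```

View pics/w1.png

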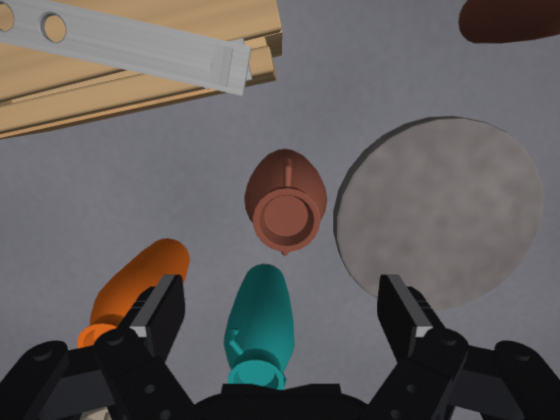

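The wrist picture shows the jar's rim at (287,218) with the lugs above and below it, which puts the jar at about (0.466, -0.193). The lateral fit is good, so I'll descend to TCP z 0.093, where the gripper body just clears the jar top, and close.

Emit:
jog_arm --gripper '[1, 1, 1, 1, 0.5, 0.5, 0.5, 0.5]' --pt "-0.1 0 -5" --pt "-0.1 0 -10" --pt "-0.1 0 -14" --pt "-0.1 0 -14.8" --pt "-0.1 0 -14.8" --pt "-0.1 0 -14.8" --pt "-0.1 0 -14.8" --pt "-0.1 0 -14.8" --twist '[0, 0, 0, 0, 0, 0, 0, 0]' --squeeze 35

```text
clock: 2.15
tcp_pos: [0.4662, -0.1942, 0.0943]
orientation: [0.001, 1.0, 0.03, 0.001]
wrist_force: [0.2, -0.4, 2.5]
finger_gap: 0.0676
grip_force: 40.4
```

Emit:
jog_arm --gripper '[0.5, 0.5, 0.5, 0.5, 0.5, 0.5, 0.5, 0.5]' --pt "0 0 2.5" --pt "0 0 6.5" --pt "0 0 10" --pt "-0.6 -3.5 10" --pt "-1.3 -7.5 10" --pt "-2 -11.5 10" --pt "-2.5 -14.8 10" --pt "-2.5 -14.8 10" --twist '[0, 0, 0, 0, 0, 0, 0, 0]'

```text
clock: 3.15
tcp_pos: [0.4401, -0.3439, 0.193]
orientation: [0.0, 1.0, 0.028, -0.0]
wrist_force: [-0.4, 0.8, -3.5]
finger_gap: 0.0677
grip_force: 41.5
```

Run:
```python
from h import *
shot('scene','s1'); c=load('s1'); s=env.get_state(); print(s['tcp_pos'],s['finger_gap'],s['wrist_force'])
crop(c,'s1c',90,130,350,330,3)
```

```text
[ 0.44003873 -0.34232941  0.19291567] 0.06773279473881616 [-0.47325003  1.41116712 -4.29253712]
```

View pics/s1c.png

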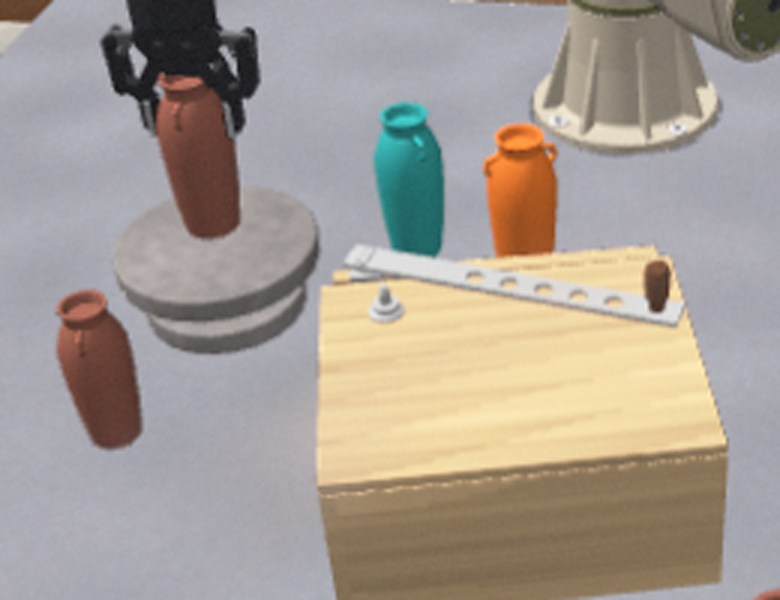

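The jar is held upright above the disc, with its foot near crop (210,235). I'll lower it slowly.

Emit:
jog_arm --gripper '[0.5, 0.5, 0.5, 0.5, 0.5, 0.5, 0.5, 0.5]' --pt "0 0 -0.5" --pt "0 0 -1" --pt "0 0 -1.4" --pt "0 0 -1.6" --pt "0 0 -1.8" --pt "0 0 -1.9" --pt "0 0 -2" --pt "0 0 -2" --twist '[0, 0, 0, 0, 0, 0, 0, 0]'

```text
clock: 4.2
tcp_pos: [0.4407, -0.3417, 0.1744]
orientation: [0.0, 1.0, 0.03, 0.001]
wrist_force: [-1.6, 2.6, 5.6]
finger_gap: 0.0675
grip_force: 42.2
```

Contact. Release and lift straight up.

Emit:
jog_arm --gripper '[0.8, 0.9, 1, 1, 1, 1, 1, 1]' --pt "0 0 0" --pt "0 0 0" --pt "0 0 0" --pt "0 0 0" --pt "0 0 1" --pt "0 0 3" --pt "0 0 7" --pt "0 0 11" --twist '[0, 0, 0, 0, 0, 0, 0, 0]'

```text
clock: 5.2
tcp_pos: [0.4404, -0.3416, 0.285]
orientation: [0.0, 1.0, 0.03, 0.0]
wrist_force: [-0.4, -0.6, -0.3]
finger_gap: 0.0855
grip_force: 0.0
```

Run:
```python
from h import *
shot('top','t1'); c=shot('scene','s2'); print(env.get_state()['tcp_pos'],env.get_state()['orientation'])
P=cloud(c)
a=P.reshape(-1,3);a=a[(abs(a[:,0]-.44)<.06)&(abs(a[:,1]+.342)<.06)&(a[:,2]>.085)]
for z0 in np.arange(.09,.26,.02):
  s=a[abs(a[:,2]-z0)<.01]; print(z0.round(2),len(s),s[:,1].min() if len(s) else'',s[:,1].max() if len(s) else '')
# box pose from depth: fit, scene+t0 points of peg, door etc
t=load('t0');Q=cloud(t)
# least squares box pose w/ measured corners, peg
from scipy.optimize import least_squares
cr=[(25,108),(340,27)]
obs=[(pz(t,200+u/3,80+v/3,.15)[:2]) for u,v in cr]+[pz(t,200+340/3,80+240/3,.177)[:2]]
loc=np.array([(.12,.15),(.12,-.15),(-.075,-.095)])
def T(p,l): 
    R=np.array([[np.cos(p[2]),-np.sin(p[2])],[np.sin(p[2]),np.cos(p[2])]]); return l@R.T+p[:2]
f=least_squares(lambda p:(T(p,loc)-obs).ravel(),[.65,0,.27]); print(f.x,np.degrees(f.x[2]),f.fun)
p=f.x
# door angle from pivot
peg=np.array([-.075,-.095]);h=np.array([-.129,.140])
def piv(d): return h+.25*np.array([-np.sin(d),-np.cos(d)])
print('piv closed',T(p,piv(0)))
from scipy.optimize import brentq
d=brentq(lambda d:np.linalg.norm(piv(d)-peg)-.16,.05,1.2); v=peg-piv(d)
ang=np.arctan2(v[1],v[0]); k=piv(d)+.255*v/.16
print('door',d,'swivel',ang+d,'knob final',T(p,k),'piv',T(p,piv(d)),'edge',T(p,h+.28*np.array([-np.sin(d),-np.cos(d)])),'peg',T(p,peg),'bar ang world',ang+p[2])
```

```text
[ 0.44204157 -0.34326909  0.28899081] [0.00336292 0.99955038 0.029644   0.00299426]
0.09 73 -0.4009112676757558 -0.31308944978137765
0.11 111 -0.37017345281058334 -0.31096491616672783
0.13 123 -0.36656707043556125 -0.3098862102370603
0.15 137 -0.37167134761353626 -0.30777975715748995
0.17 154 -0.36914784796276523 -0.3068891006651142
0.19 171 -0.3743536789584132 -0.30673214990527753
0.21 181 -0.3689366100631122 -0.3102502119346022
0.23 189 -0.36607741492693746 -0.3177191124649399
0.25 58 -0.36540999194987467 -0.3205990072560494
[ 0.65829874 -0.00596958  0.27411466] 15.705613293561349 [ 0.00024189  0.00268456  0.00031708 -0.0012642  -0.00055897 -0.00142036]
piv closed [ 0.56389135 -0.14678238]
door 0.4368646147576233 swivel 0.3838439923844492 knob final [ 0.70450237 -0.09689165] piv [ 0.45570955 -0.15281243] edge [ 0.45084858 -0.18241599] peg [ 0.61181485 -0.11772488] bar ang world 0.2210940406444622
```

View pics/s2.png

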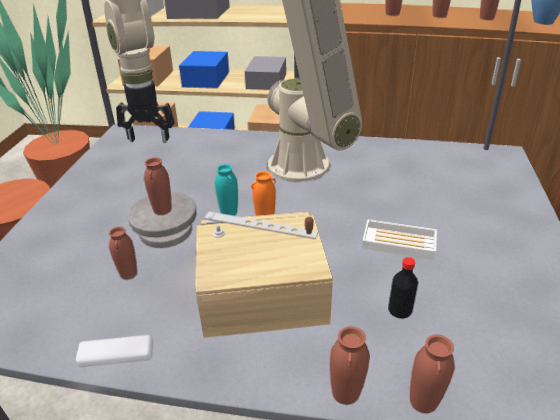

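The jar (158,185 in the picture) now stands upright on the disc. The box yaw is about 15.7°. The target is door ≈ 0.437 and the final knob position ≈ (0.7045, -0.097). Next I'll hover above the knob with the fingers closing square to the bar.

Emit:
jog_arm --gripper '[1, 1, 1, 1, 1, 1, 1, 1]' --pt "2 5.6 0" --pt "4 11.2 0" --pt "6 16.8 0" --pt "8 22.4 0" --pt "10 28 0" --pt "12 33.6 0" --pt "14 39.1 0" --pt "15.8 44.5 0" --twist '[10, 20, 30, 40, 50, 60, 70, 79]'

```text
clock: 6.3
tcp_pos: [0.5989, 0.1052, 0.2833]
orientation: [0.0, 0.751, 0.661, 0.0]
wrist_force: [0.5, -0.6, 0.4]
finger_gap: 0.0859
grip_force: 0.0
```

Emit:
jog_arm --gripper '[0.6, 0.6, 0.6, 0.6, 0.6, 0.6, 0.6, 0.6]' --pt "0 0 0" --pt "0 0 0" --pt "0 0 -1" --pt "0 0 -2" --pt "0 0 -2" --pt "0 0 -2" --pt "0 0 -2" --pt "0 0 -2" --twist '[0, 0, 0, 0, 0, 0, 0, 0]'

```text
clock: 7.3
tcp_pos: [0.5987, 0.1034, 0.2636]
orientation: [0.0, 0.752, 0.659, 0.0]
wrist_force: [0.0, -0.0, 0.4]
finger_gap: 0.0512
grip_force: 0.0
```

Run:
```python
from h import *
w=shot('wrist','w2'); s=env.get_state(); print(s['tcp_pos'],s['orientation'],s['joint_pos'],s['finger_gap'])
print(w['cam_to_world'],proj(w,(.5993,.1027,.209)),proj(w,(.612,-.117,.177)))
P=cloud(w); m=(P[...,2]>.195)&(P[...,2]<.215); S=P[m];S=S[(abs(S[:,0]-.6)<.04)&(abs(S[:,1]-.1)<.04)];print(len(S),S.mean(0),S.min(0),S.max(0))
```

```text
[0.59863262 0.10334247 0.2635969 ] [1.99051798e-04 7.52418376e-01 6.58685434e-01 2.19142688e-04] [ 3.88892334e-02  3.72795640e-01  2.09315014e-01  1.40672457e+00
 -3.38566504e-05  1.74234120e+00] 0.05099537309511907
[[ 9.91222634e-01  1.25357051e-01  4.19916684e-02  6.08837537e-01]
 [-1.32202594e-01  9.38913133e-01  3.17749275e-01  1.86464913e-01]
 [ 4.05583139e-04 -3.20511681e-01  9.47244476e-01  4.06127237e-01]
 [ 0.00000000e+00  0.00000000e+00  0.00000000e+00  1.00000000e+00]] [283.09684705 235.18786406] [327.06221713 435.72068242]
870 [0.60096538 0.10793484 0.20535306] [0.5900635  0.09651024 0.19506642] [0.61138163 0.11627965 0.20955412]
```

View pics/w2.png

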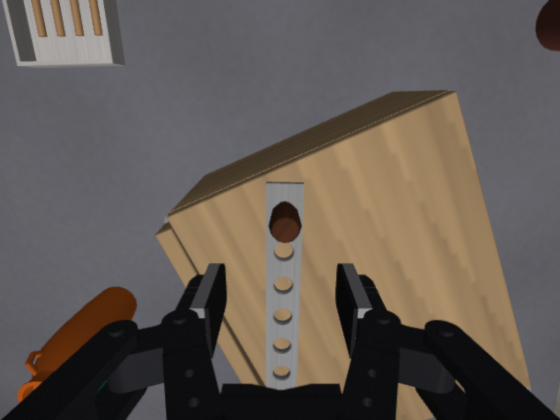

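The knob top is at (285,231), and the bar runs straight up the picture between the fingers, so the grip axis is right.

Run:
```python
from h import *
w=load('w2')
k=pz(w,285,230,.209); print('knob',k)
H=[(284,251),(283,285),(282,315),(282,345),(281.5,372)]
W=np.array([pz(w,u,v,.166) for u,v in H]); print(W.round(4)); print(np.diff(W,axis=0)); d=W[0]-W[-1]; print(np.degrees(np.arctan2(d[1],d[0])))
```

```text
knob [0.60093953 0.10603671 0.209     ]
[[ 0.5962  0.0711  0.166 ]
 [ 0.5915  0.0411  0.166 ]
 [ 0.5869  0.0127  0.166 ]
 [ 0.5829 -0.0178  0.166 ]
 [ 0.5785 -0.0473  0.166 ]]
[[-4.71581923e-03 -2.99755898e-02  0.00000000e+00]
 [-4.56399458e-03 -2.83837273e-02  0.00000000e+00]
 [-4.03409898e-03 -3.05527946e-02  0.00000000e+00]
 [-4.33523961e-03 -2.94133700e-02 -2.77555756e-17]]
81.51644052120874
```

Emit:
jog_arm --gripper '[0.6, 0.6, 0.6, 0.6, 0.1, 0.1, 0.1, 0.1]' --pt "0.2 0.3 -2" --pt "0.2 0.3 -5" --pt "0.2 0.3 -8" --pt "0.2 0.3 -8.9" --pt "0.2 0.3 -8.9" --pt "0.2 0.3 -8.9" --pt "0.2 0.3 -8.9" --pt "0.2 0.3 -8.9" --twist '[0, 0, 0, 0, 0, 0, 0, 0]' --squeeze 50

```text
clock: 8.35
tcp_pos: [0.601, 0.1064, 0.1752]
orientation: [0.0, 0.752, 0.659, 0.001]
wrist_force: [0.3, 0.8, 0.1]
finger_gap: 0.0197
grip_force: 48.8
```

Run:
```python
from h import *
from scipy.optimize import brentq, least_squares
t=load('t0')
s=env.get_state(); print(s['tcp_pos'],s['wrist_force'],s['finger_gap'])
k=s['tcp_pos'][:2]
# refit box with peg, corners, closed-door constraint |pivot-knob|=.255
obs=[(pz(t,200+u/3,80+v/3,.15)[:2]) for u,v in [(25,108),(340,27)]]+[pz(t,200+340/3,80+240/3,.177)[:2]]
loc=np.array([(.12,.15),(.12,-.15),(-.075,-.095)]); h=np.array([-.129,.14])
def T(p,l):
    R=np.array([[np.cos(p[2]),-np.sin(p[2])],[np.sin(p[2]),np.cos(p[2])]]); return l@R.T+p[:2]
piv=lambda d:h+.25*np.array([-np.sin(d),-np.cos(d)])
bd=np.array([np.cos(np.radians(81.5)),np.sin(np.radians(81.5))])
f=least_squares(lambda p:np.r_[(T(p,loc)-obs).ravel(),T(p,piv(0))-(k-.255*bd)],[.65,0,.27]);p=f.x;print(p,f.fun.round(4))
np.save('box.npy',p)
peg=loc[2]
df=brentq(lambda d:np.linalg.norm(piv(d)-peg)-.16,.05,1.2); v=peg-piv(df); af=np.arctan2(v[1],v[0])+p[2]
a0=np.arctan2(*(k-T(p,piv(0)))[::-1])
def K(d,a,phi): r=.255*np.cos(phi)-.03*np.sin(phi); return np.r_[T(p,piv(d))+r*np.array([np.cos(a),np.sin(a)]),.255*np.sin(phi)+.03*np.cos(phi)-.03]
print('a0',a0,'af',af,'df',df)
k0=np.r_[k,0]
# phase1 door 0->df, angle a0->a0-df ; phase 2 rotate
for i in range(1,9):
    s=i/8; print('1',((K(df*s,a0-df*s,.02 if i==1 else .04)-k0)*100).round(1),np.degrees(-df*s).round(1))
a1=a0-df; k1=K(df,a1,.04)
for i in range(1,9):
    s=i/8; print('2',((K(df,a1+(af-a1)*s,.04+.16*min(1,i/4))-k1)*100).round(1),np.degrees((af-a1)*s).round(1))
print(K(df,af,0),K(df,af,.2),K(df,af,.1),K(df,af,.05))
```

```text
[0.60102893 0.10644855 0.17519736] [0.31723442 0.7669369  0.13686742] 0.019695233279867382
[ 0.65823711 -0.00567477  0.27247725] [ 0.0005  0.0029  0.0001 -0.0012 -0.0008 -0.001   0.0003 -0.0006]
a0 1.4237931813813332 af 0.21945662611700217 df 0.4368646147576233
1 [ 0.  -0.7  0.5] -3.1
1 [ 0.  -1.3  1. ] -6.3
1 [-0.  -1.9  1. ] -9.4
1 [-0.1 -2.5  1. ] -12.5
1 [-0.1 -3.   1. ] -15.6
1 [-0.3 -3.6  1. ] -18.8
1 [-0.4 -4.2  1. ] -21.9
1 [-0.6 -4.7  1. ] -25.0
2 [ 1.8 -1.6  1. ] -5.5
2 [ 3.5 -3.3  2. ] -11.0
2 [ 4.9 -5.3  3. ] -16.5
2 [ 6.1 -7.3  4. ] -22.0
2 [ 7.3 -9.3  4. ] -27.5
2 [  8.4 -11.4   4. ] -33.0
2 [  9.2 -13.6   4. ] -38.5
2 [  9.8 -15.8   4. ] -44.0
[ 0.7042918  -0.09667237  0.        ] [ 0.69351356 -0.09907645  0.05006268] [ 0.70012525 -0.09760172  0.02530765] [ 0.70251735 -0.09706816  0.0127072 ]
```

Emit:
jog_arm --gripper '[0.1, 0.1, 0.1, 0.1, 0.1, 0.1, 0.1, 0.1]' --pt "0 -0.7 0.5" --pt "0 -1.3 1" --pt "0 -1.9 1" --pt "-0.1 -2.5 1" --pt "-0.1 -3 1" --pt "-0.3 -3.6 1" --pt "-0.4 -4.2 1" --pt "-0.6 -4.7 1" --twist '[-3, -6, -9, -12, -16, -19, -22, -25]'

```text
clock: 9.35
tcp_pos: [0.5951, 0.06, 0.1847]
orientation: [-0.0, 0.878, 0.48, 0.001]
wrist_force: [0.9, 3.8, -1.7]
finger_gap: 0.0198
grip_force: 48.9
```

Emit:
jog_arm --gripper '[0.1, 0.1, 0.1, 0.1, 0.1, 0.1, 0.1, 0.1]' --pt "1.8 -1.6 1" --pt "3.5 -3.3 2" --pt "4.9 -5.3 3" --pt "6.1 -7.3 4" --pt "7.3 -9.3 4" --pt "8.4 -11.4 4" --pt "9.2 -13.6 4" --pt "9.8 -15.8 4" --twist '[-5.5, -11, -16.5, -22, -27.5, -33, -38.5, -44]'

```text
clock: 10.35
tcp_pos: [0.6929, -0.0995, 0.2241]
orientation: [0.0, 0.993, 0.115, 0.0]
wrist_force: [0.2, -1.1, -1.3]
finger_gap: 0.0196
grip_force: 48.9
```

Run:
```python
from h import *
w=shot('wrist','w3'); c=shot('scene','s3'); shot('top','t3'); s=env.get_state(); print(s['tcp_pos'],s['orientation'],s['wrist_force'],s['finger_gap'])
im=np.vstack([cv2.resize(c['image'][130:330,90:350,::-1],(780,600))])
a=cv2.resize(w['image'][:,:,::-1],(400,300)); b=cv2.resize(c['image'][150:300,130:330,::-1],(400,300),interpolation=2)
cv2.imwrite('pics/m3.png',np.hstack([a,b]))
```

```text
[ 0.69269958 -0.09977962  0.2238438 ] [-9.77167230e-05  9.93228435e-01  1.16177706e-01 -7.74015327e-05] [ 0.63367723  1.15761193 -1.61131312] 0.019473242384403937
```

View pics/m3.png

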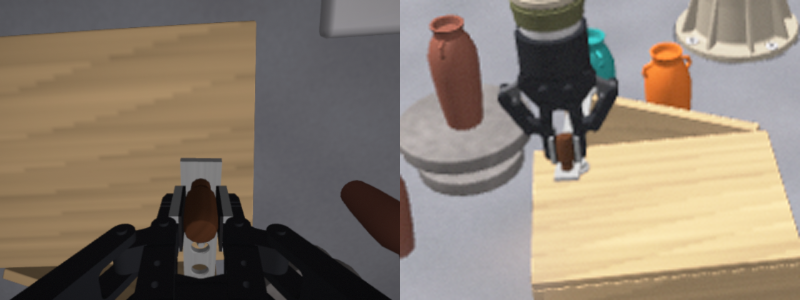

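The door stands open, the bar is raised along the target line and the knob is held (right half, 563,150). I'll lower it part way and watch the force.

Emit:
jog_arm --gripper '[0.1, 0.1, 0.1, 0.1, 0.1, 0.1, 0.1, 0.1]' --pt "0.2 0.05 -0.6" --pt "0.4 0.1 -1.3" --pt "0.5 0.1 -1.8" --pt "0.65 0.15 -2.3" --pt "0.75 0.15 -2.6" --pt "0.8 0.2 -2.9" --pt "0.9 0.2 -3.3" --pt "0.9 0.2 -3.3" --twist '[0, 0, 0, 0, 0, 0, 0, 0]'

```text
clock: 11.5
tcp_pos: [0.6998, -0.0968, 0.1991]
orientation: [0.002, 0.993, 0.117, 0.001]
wrist_force: [-17.1, 0.7, 32.3]
finger_gap: 0.0197
grip_force: 52.2
```

The bar is blocked at about the peg tip height (knob about 24 mm high). I'll rest the bar on the peg, let go, and look from close by through the hole.

Emit:
jog_arm --gripper '[0.1, 0.1, 0.7, 0.7, 0.7, 0.7, 0.7, 0.7]' --pt "-0.1 -0.1 0.6" --pt "-0.2 -0.1 0.9" --pt "-0.2 -0.1 0.9" --pt "-0.2 -0.1 0.9" --pt "-0.2 -0.1 1.5" --pt "-0.2 -0.1 4" --pt "-0.2 -0.1 8" --pt "-2 -0.5 12" --twist '[0, 0, 0, 0, 0, 0, 0, 0]'

```text
clock: 12.5
tcp_pos: [0.6819, -0.1014, 0.3114]
orientation: [-0.0, 0.993, 0.117, -0.0]
wrist_force: [-0.8, -0.8, 1.1]
finger_gap: 0.0597
grip_force: 0.0
```

Emit:
jog_arm --gripper '[0.7, 0.7, 0.7, 0.7, 0.7, 0.7, 0.7, 0.7]' --pt "-4 -0.9 0" --pt "-8 -1.8 0" --pt "-8 -1.8 0" --pt "-8 -1.8 0" --pt "-8 -1.8 0" --pt "-8 -1.8 0" --pt "-8 -1.8 0" --pt "-8 -1.8 0" --twist '[0, 0, 0, 0, 0, 0, 0, 0]'

```text
clock: 13.5
tcp_pos: [0.6017, -0.1196, 0.3111]
orientation: [-0.0, 0.993, 0.117, -0.0]
wrist_force: [-0.6, 0.2, -0.8]
finger_gap: 0.0597
grip_force: 0.0
```

Run:
```python
from h import *
w=shot('wrist','w4'); s=env.get_state(); print(s['tcp_pos'])
u,v=proj(w,(.612,-.118,.177)).astype(int); print(u,v)
u0,v0=max(0,u-100),max(0,v-85); print(u0,v0); crop(w,'w4c',u0,v0,u0+200,min(420,v0+150),4)
```

```text
[ 0.60165522 -0.11964032  0.31117426]
283 184
183 99
```

View pics/w4c.png

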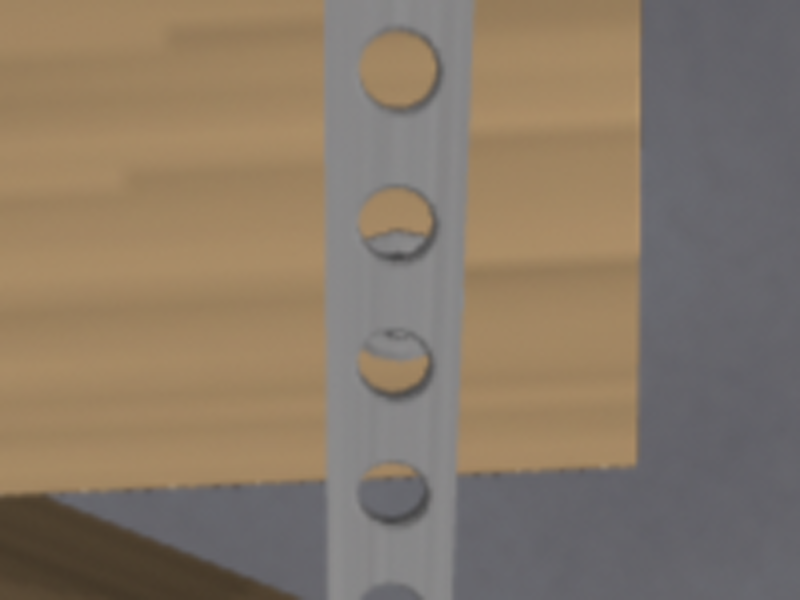

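The holes show (top to bottom) 220, 190, 160, 130 and 100. The peg's collar appears between the 190 hole (395,240) and the 160 hole (395,340), so the middle hole is short of the peg. I'll measure by depth.

Run:
```python
from h import *
w=load('w4'); P=cloud(w); f=lambda u,v:(183+u/4,99+v/4)
# bar plane heights along the bar between holes
for v in (145,290,425): 
  print(v,px(w,*f(397,v)).round(4), px(w,*f(345,v)).round(4))
print('box top',px(w,*f(250,300)).round(4))
H=[(399,68),(396,223),(394,362),(393,491)]
for q,r in zip(H,(220,190,160,130)):
    u,v=f(*q); L=px(w,*f(340,q[1]))[2]; R=px(w,*f(455,q[1]))[2]; z=(L+R)/2
    print(r,z.round(4),pz(w,u,v,z).round(4))
print('collar top edge far',pz(w,*f(397,230),.1605),'near lower',pz(w,*f(395,357),.1605),pz(w,*f(395,357),.151))
print('peg pred', [((np.array(proj(w,(.612,-.118,z)))-(183,99))*4).round() for z in (.15,.16,.177)])
for q in [(397,240),(395,340),(395,350)]: print(px(w,*f(*q)))
```

```text
145 [ 0.652  -0.1074  0.1855] [ 0.6496 -0.0976  0.1851]
290 [ 0.6233 -0.1143  0.1821] [ 0.6209 -0.104   0.1821]
425 [ 0.5943 -0.1213  0.1793] [ 0.5919 -0.1105  0.1798]
box top [ 0.6063 -0.084   0.1496]
220 0.1867 [ 0.6662 -0.1044  0.1867]
190 0.1842 [ 0.6369 -0.1108  0.1842]
160 0.1811 [ 0.6082 -0.1173  0.1811]
130 0.178 [ 0.5791 -0.1241  0.178 ]
collar top edge far [ 0.63159538 -0.11242195  0.1605    ] near lower [ 0.60380499 -0.11863538  0.1605    ] [ 0.60129481 -0.11927232  0.151     ]
peg pred [array([400., 311.]), array([401., 321.]), array([401., 340.])]
[ 0.62831446 -0.11324368  0.15393015]
[ 0.60774069 -0.11769036  0.16102259]
[ 0.60540293 -0.11825209  0.16060673]
```

The hole centre is at (0.608, -0.117), and the collar and shaft put the peg at about (0.614, -0.116). So I need about 5 mm more along the bar. Re-grasp.

Emit:
jog_arm --gripper '[0.7, 0.7, 0.7, 0.7, 0.7, 0.7, 0.1, 0.1]' --pt "5 1.2 0" --pt "9.6 2.3 0" --pt "9.6 2.3 -4" --pt "9.6 2.3 -8" --pt "9.6 2.3 -10.7" --pt "9.6 2.3 -11.2" --pt "9.6 2.3 -11.2" --pt "9.6 2.3 -11.2" --twist '[0, 0, 0, 0, 0, 0, 0, 0]' --squeeze 50

```text
clock: 14.55
tcp_pos: [0.6984, -0.097, 0.2014]
orientation: [0.001, 0.993, 0.117, 0.001]
wrist_force: [-0.3, -0.2, 0.4]
finger_gap: 0.0241
grip_force: 0.2
```

Emit:
jog_arm --gripper '[0.1, 0.1, 0.1, 0.1, 0.1, 0.1, 0.1, 0.1]' --pt "0 0 0" --pt "0 0 0" --pt "0 0 0.6" --pt "0 0 1.2" --pt "0.2 0.05 1.2" --pt "0.4 0.1 1.2" --pt "0.4 0.1 1.2" --pt "0.4 0.1 1.2" --twist '[0, 0, 0, 0, 0, 0, 0, 0]'

```text
clock: 15.55
tcp_pos: [0.7016, -0.0957, 0.2111]
orientation: [0.0, 0.993, 0.117, -0.0]
wrist_force: [-0.1, -0.7, -1.7]
finger_gap: 0.0194
grip_force: 48.9
```

Emit:
jog_arm --gripper '[0.1, 0.1, 0.1, 0.1, 0.1, 0.1, 0.1, 0.1]' --pt "0.1 0.02 -0.4" --pt "0.2 0.04 -0.8" --pt "0.3 0.05 -1.1" --pt "0.35 0.05 -1.4" --pt "0.4 0.1 -1.7" --pt "0.45 0.1 -2" --pt "0.45 0.1 -2" --pt "0.45 0.1 -2" --twist '[0, 0, 0, 0, 0, 0, 0, 0]'

```text
clock: 16.55
tcp_pos: [0.7059, -0.0947, 0.1914]
orientation: [0.0, 0.993, 0.117, -0.0]
wrist_force: [-0.5, -0.2, -0.2]
finger_gap: 0.0199
grip_force: 49.0
```

It's past the tip with no force, so I'll continue down.

Emit:
jog_arm --gripper '[0.1, 0.1, 0.1, 0.1, 0.1, 0.1, 0.1, 0.1]' --pt "0.05 0 -0.3" --pt "0.1 0 -0.6" --pt "0.1 0 -0.9" --pt "0.15 0 -1.2" --pt "0.15 0 -1.5" --pt "0.15 0 -1.7" --pt "0.15 0 -1.7" --pt "0.15 0 -1.7" --twist '[0, 0, 0, 0, 0, 0, 0, 0]'

```text
clock: 17.55
tcp_pos: [0.7078, -0.0946, 0.1767]
orientation: [0.0, 0.993, 0.117, 0.001]
wrist_force: [-2.2, 0.6, 8.6]
finger_gap: 0.0198
grip_force: 49.9
```

Emit:
jog_arm --gripper '[0.4, 0.7, 0.7, 0.7, 0.7, 0.7, 0.7, 0.7]' --pt "0 0 0" --pt "0 0 0" --pt "0 0 0" --pt "0 0 1" --pt "0 0 5" --pt "0 0 10" --pt "-3 -0.7 13.5" --pt "-6 -1.4 13.5" --twist '[0, 0, 0, 0, 0, 0, 0, 0]'

```text
clock: 18.55
tcp_pos: [0.6486, -0.1092, 0.3137]
orientation: [0.002, 0.993, 0.117, 0.003]
wrist_force: [0.2, -0.9, 0.1]
finger_gap: 0.0599
grip_force: 0.0
```

Emit:
jog_arm --gripper '[0.7, 0.7, 0.7, 0.7, 0.7, 0.7, 0.7, 0.7]' --pt "-4 -0.9 0" --pt "-4 -0.9 0" --pt "-4 -0.9 0" --pt "-4 -0.9 0" --pt "-4 -0.9 0" --pt "-4 -0.9 0" --pt "-4 -0.9 0" --pt "-4 -0.9 0" --twist '[0, 0, 0, 0, 0, 0, 0, 0]'

```text
clock: 19.55
tcp_pos: [0.6076, -0.1177, 0.3092]
orientation: [0.0, 0.993, 0.117, -0.0]
wrist_force: [0.4, -0.3, 0.2]
finger_gap: 0.0598
grip_force: 0.0
```

Run:
```python
from h import *
w=shot('wrist','w5'); c=shot('scene','s5'); print(env.get_state()['tcp_pos'])
u,v=proj(w,(.613,-.116,.17)).astype(int); v0=max(0,v-75);u0=u-50; print(u0,v0)
a=cv2.resize(w['image'][v0:v0+150,u0:u0+100,::-1],(400,600),interpolation=2)
b=cv2.resize(c['image'][130:330,100:233,::-1],(400,600),interpolation=2)
cv2.imwrite('pics/m5.png',np.hstack([a,b]))
P=cloud(w); 
for p in [(.63,-.113),(.60,-.12),(.66,-.107),(.685,-.101)]:
  x,y=proj(w,(*p,.166)).astype(int); print(p,px(w,x,y).round(4))
```

```text
[ 0.60751302 -0.11771123  0.30932241]
231 112
(0.63, -0.113) [ 0.63   -0.1129  0.1654]
(0.6, -0.12) [ 0.6003 -0.1191  0.1659]
(0.66, -0.107) [ 0.6603 -0.1064  0.1657]
(0.685, -0.101) [ 0.6856 -0.1004  0.165 ]
```

View pics/m5.png

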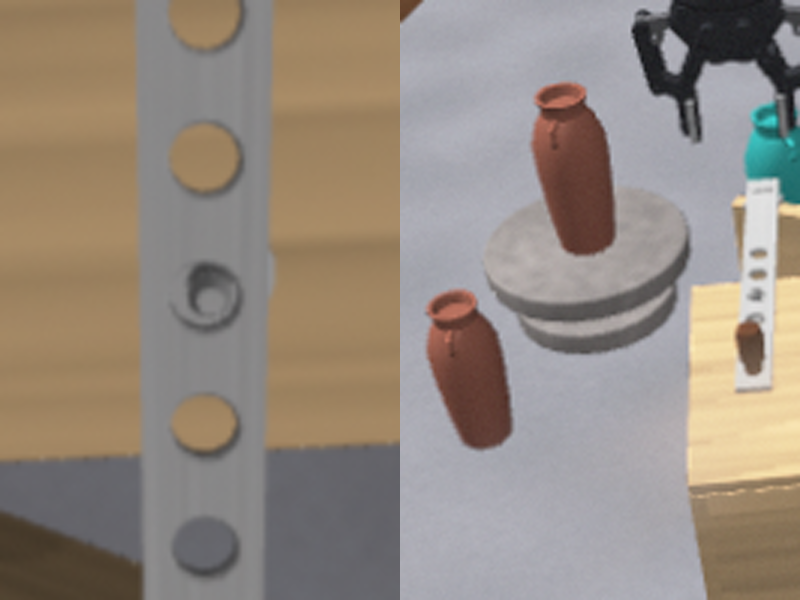

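The peg tip shows inside the third hole (208,293), with two holes on each side. The bar's top is level at 0.1655, meaning fully down, and the jar is upright on the wheel. Handing in.

```bash
python3 -c "
from workcell import env
print(env.hand_in())"
```

```text
the job is handed in; nothing more can be done
None
```

The job is handed in: the jar stands upright on the banding wheel, and the open door is held by the stay bar, whose middle hole lies fully down over the peg; the last pictures before hand-in confirm this, and no verdict came back.

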